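Press the raised vent plug home on a filled car battery

ROBOT

A 6-joint arm with a two-finger parallel gripper is mounted at the origin on the work surface. World frame = base frame: x ahead of the robot, y to its left, z up, the work surface at z = 0. Lengths are in mm, angles in rad, forces in N, time in s.
With the tool pointing down it reaches from about 250 to 850 mm from the base axis. Payload 12.5 kg.
Tool frame: the origin (TCP) lies midway between the tips of the shut fingers; the grasp point (between the pads) lies 19 mm behind it (bot.tcp_to_grasp is the distance from the TCP to the grasp point, in mm); z points along the fingers, x is the direction in which the jaws open and shut, and the axes are right-handed (so a half turn about z gives the same grasp; the last joint's range is limited). The gripper opens to 93 mm and grips with 3 to 60 N. Pads are 15 mm wide; open, the fingers measure 128 mm over their backs; the gripper's body (75 mm by 188 mm) begins 65 mm behind the grasp point.
Start: joints at [-1.249, 0.351, 1.652, -0, 1.139, -0.085], TCP at [217.637, -505.093, 218.633] pointing down, gripper open.
Joint ranges: [-2.75, 2.75], [-0.79, 2.1], [0.01, 2.65], [-1.57, 4.71], [0.07, 3.14], [-2.87, 2.87]. Speed limits (rad/s): [2.22, 2.22, 2.79, 3.14, 3.14, 3.14].

INTERFACE

Orientations are given as a rotation vector (axis times angle).
In Python, from cell import bot gives the robot as it stands.
- The arm moves only by the tool drive_tool, never from a script. Its argument "moves" is text: rows parted by semicolons, each of 7 numbers parted by spaces: the opening, from 0 (shut) to 1 (fully open), then the shift along the tool's x, y, z in mm, then the turn, a rotation vector about the tool's x, y, z in degrees. In form: jaw dx dy dz wx wy wz; .... A call has 1 to 20 rows; each row shifts and turns the commanded pose from where the row before left it, along the tool's axes as they then stand; what a row does not reach is not made up. A row lasts 1/12 s, in which the tool goes at most 41.7 mm and 7.16 degrees, less where a joint would pass 70% of its speed; a pose out of reach is approached as far as the arm can. A call is refused whole if a number of a shift passes 41.7 or a number of a turn 7.16, either way. A call with a gripper value outside its range is refused whole. The fingers move at their own pace and stop on an object; "squeeze" is the grip in N (left out, the last holds). Time passes only in rows, so rows that do not move let the fingers close. It gives the time, the measured TCP pose, the force and the opening at its end, in the units of the state.
- bot.state(): the state, without advancing time (a new reading comes with each control period).
- bot.read_camera(name): name is "scene" or "top" or "wrist"; returns the picture (480x640x3 uint8, red, green, blue); there is no depth.
- bot.get_calibration(name): a dict with "vertical_fov" (degrees; the focal length in pixels is half the picture's height over the tangent of half this angle, whatever the lens; pixels are square), "cx", "cy" (the principal point, pixels), "distortion" ([k1, k2, p1, p2, k3] as OpenCV has them; the pictures are not rectified), "origin" and "rotation" of the camera in the world. Camera axes: x right, y up, looking along -z (the intrinsics and any distortion apply to the point x, -y, -z); pixel columns grow to the right and rows downward; lengths in mm; the calibration is good to about 2 mm. A picture is of the moment at which its call begins: read the wrist's pose just before it. get_calibration takes no time and is no camera call; for the wrist camera it gives the pose at the moment of the call.
- bot.hand_in(): hands the job in, once; it reports no verdict.
The state is a dict: "time_s": time; "joint_positions": joint angles; "qvel": joint speeds; "joint_torque": joint torques, N m; "ee_pos": TCP position; "orientation": TCP orientation; "contact_force": force on the tool from outside, world axes, zero at the start; "moment": the same for the moment, N m; "grip_width": opening from 0.0 (shut) to 1.0 (fully open).
Only numpy, scipy, OpenCV 4.12 (cv2) and the standard library are available. Lean on these libraries where they do the work, as an engineer would, in place of code of your own. Each camera call takes 0.05 s, during which the arm holds its last target. There are 200 camera calls.

TASK

The car battery on the counter has just been filled, and one of its six push-in vent plugs is still standing up out of its hole. Press that one plug gently straight down with the fingertips until it is fully home, level with the other five, then draw the hand clear. Leave the other plugs, the rest of the battery and the things lying about untouched, and do not pull or lift anything.

Things in the scene. Friction and masses are not known exactly. Their poses are not given: they have to be found in the camera images.
- battery: Car battery, white case, black lid, 305 mm (its y) x 173 mm (its x); heavy, does not move. Origin: centre of its underside, z up. Lid top at z 202 mm. The six plugs stand in a row at x -25 mm, y -117.5, -70.5, -23.5, 23.5, 70.5, 117.5 mm; any one may be the raised one. Two lead posts, 19 mm wide, tops at z 214 mm, at x 58, y +122 and -122 mm.
- raised_plug: The vent plug that stands up: grey, flat round head 28 mm wide, 8 mm thick, on a 19 mm stem. Origin: centre of its flat top, z up. Starts 10 to 15 mm above home; home, its top is 213 mm above the battery's underside, level with the other five. Slides only up and down (20 mm above home at most); resists with about 5 N, stays where left, meets a hard stop at home.
- plug_b: Another vent plug, same shape, already fully home: leave it untouched. Origin at the centre of the flat top of its head. Heads are 47 mm apart centre to centre in the row, so 19 mm of free space lies between neighbouring heads.
- plug_c: Another vent plug, same shape, already fully home: leave it untouched. Origin at the centre of the flat top of its head. Heads are 47 mm apart centre to centre in the row, so 19 mm of free space lies between neighbouring heads.
- plug_d: Another vent plug, same shape, already fully home: leave it untouched. Origin at the centre of the flat top of its head. Heads are 47 mm apart centre to centre in the row, so 19 mm of free space lies between neighbouring heads.
- plug_e: Another vent plug, same shape, already fully home: leave it untouched. Origin at the centre of the flat top of its head. Heads are 47 mm apart centre to centre in the row, so 19 mm of free space lies between neighbouring heads.
- plug_f: Another vent plug, same shape, already fully home: leave it untouched. Origin at the centre of the flat top of its head. Heads are 47 mm apart centre to centre in the row, so 19 mm of free space lies between neighbouring heads.
- terminal_clamp: Loose brass battery terminal clamp, about 56 x 28 x 17 mm, lying on the lid between the two posts, beside the row of plugs. Origin on its underside, at the centre of its ring. Leave alone.
- post_brush: Loose battery post brush, a 45 mm wide, 91 mm high round steel tool standing on the counter beyond the battery. Origin at the centre of its foot. Leave alone.
- water_bottle: Loose red plastic bottle, 74 mm across, 200 mm high, standing on the counter by one end of the battery (its -y end). Origin at the centre of its foot. Leave alone.
- spanner: Loose steel spanner, 150 mm long, lying on the counter by the other end of the battery (its +y end). Origin under its middle. Leave alone.

How it is judged (in metres and radians):
On the way, in this order (a step that is already met when the one before it is completed fails the run):
1. the fingers touch the raised plug (contact force between the fingers and raised_plug above 0.5 N), for 0.02 s.
2. the raised plug is pressed down to within 1.5 mm of home (z of raised_plug in the frame of battery below 0.2145 m), for 0.1 s.
At the end, for the whole second after the job is handed in: The raised plug sits within 1.5 mm of fully home, the other five plugs are still home (within 1.5 mm), the clamp, brush, bottle and spanner are at rest within 10 mm of where they were (z of raised_plug in the frame of battery below 0.2145 m and distance of each of plug_b, plug_c, plug_d, plug_e, plug_f from where it was at the start of the episode below 0.0015 m and distance of each of terminal_clamp, post_brush, water_bottle, spanner from where it was at the start of the episode below 0.01 m and linear speed of each of terminal_clamp, post_brush, water_bottle, spanner below 0.02 m/s); the robot touches nothing.
It fails at once if another plug is touched (more than 1 N) or lifted more than 1.5 mm (contact force between any of the fingers, the arm and plug_b above 1 N or contact force between any of the fingers, the arm and plug_c above 1 N or contact force between any of the fingers, the arm and plug_d above 1 N or contact force between any of the fingers, the arm and plug_e above 1 N or contact force between any of the fingers, the arm and plug_f above 1 N or distance of any of plug_b, plug_c, plug_d, plug_e, plug_f from where it was at the start of the episode above 0.0015 m).
It fails at once if the raised plug is pulled up, to more than 18 mm above home (z of raised_plug in the frame of battery above 0.231 m).
It fails at once if the raised plug is pressed hard (more than 35 N) (contact force between any of the fingers, the arm and raised_plug above 35 N).
It fails at once if the battery's lid, posts or case are touched with more than 2 N (contact force between any of the fingers, the arm and battery above 2 N).
It fails at once if the clamp, brush, bottle or spanner is moved more than 10 mm (distance of any of terminal_clamp, post_brush, water_bottle, spanner from where it was at the start of the episode above 0.01 m).
It also fails if it takes over 27 s, if anything falls off the work surface, if the arm or the gripper's body presses on something with over 40 N, if the wrist force passes 120 N, or if a joint passes its speed limit or range.

## Working session

There is one attempt and no reset: what is moved stays moved. The work goes in short steps, Python scripts to look and compute and a tool call to move; the robot and the scene stay as the last step left them, time stands still between calls to the robot, and variables do not carry over. Pictures are saved under pics/ and viewed, about 8 in all and at most 12, crops included, and the job is handed in when it is done.

Besides the shell and the picture viewer there is one more tool, called after "Request:" as name(argument=value, ...) on one line, values as JSON. drive_tool: Moves the arm, as the interface text tells. Its arguments: {"type":"object","properties":{"moves":{"type":"string"},"squeeze":{"type":"number"}},"required":["moves"]}

```bash
mkdir -p pics; ls
python3 - <<'E'
from cell import bot
import cv2
for n in ["scene","top"]:
    c=bot.get_calibration(n);print(n,c)
    cv2.imwrite(f"pics/{n}1.png",bot.read_camera(n)[:,:,::-1])
print(bot.state())
E
```

```text
pics
scene {'vertical_fov': 57.068689462958545, 'cx': 320.2337301605464, 'cy': 239.9861883483389, 'distortion': array([-0.03689678,  0.        ,  0.        ,  0.        ,  0.        ]), 'origin': array([1291.72566657,   18.79926254,  817.09833738]), 'rotation': array([0.61315134, 0.58111613, 1.49319494])}
top {'vertical_fov': 51.13835314738479, 'cx': 318.2222010430087, 'cy': 237.65921066078917, 'distortion': array([-0.1269501,  0.       ,  0.       ,  0.       ,  0.       ]), 'origin': array([454.7977976 ,  18.3104474 , 995.13438804]), 'rotation': array([ 0.17633622, -0.16320349, -1.51006509])}
{'time_s': 0.1, 'joint_positions': array([-1.24859034e+00,  3.51181857e-01,  1.65234918e+00,  1.43280825e-05,
        1.13912106e+00, -8.46214417e-02]), 'qvel': array([-3.55492571e-04, -1.68702512e-03, -1.84895914e-03,  9.67339676e-04,
       -1.65036021e-03, -5.42839946e-05]), 'joint_torque': array([-2.02101096e-04, -4.98027885e+01, -2.85703182e+01,  6.99843862e-02,
        2.38355849e-02, -5.70088275e-05]), 'ee_pos': array([ 217.55070633, -504.80596729,  218.15969149]), 'orientation': array([-2.62384201e+00,  1.72652138e+00,  1.29500072e-03]), 'contact_force': array([-0.15210004,  0.14638653,  0.61741264]), 'moment': array([-0.0099562 , -0.04160494, -0.04126033]), 'grip_width': 1.0004280662883402}
```

View pics/scene1.png

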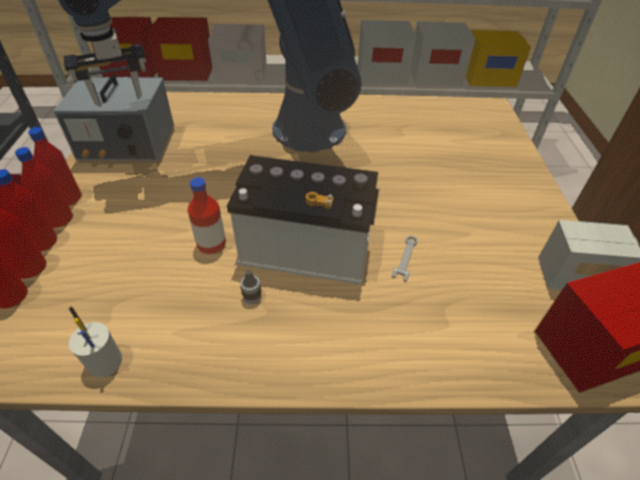

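View pics/top1.png

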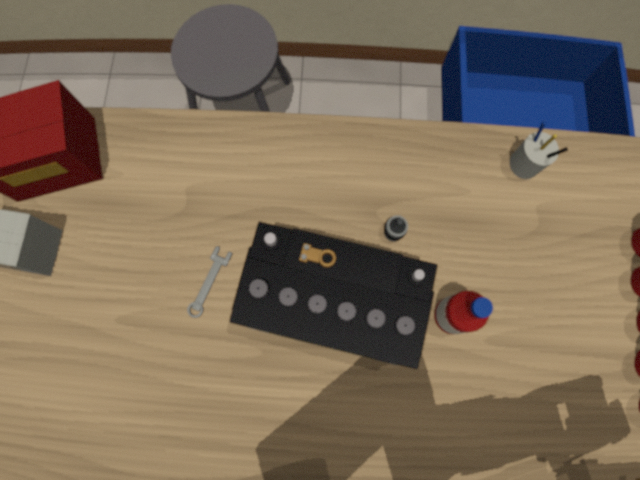

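The scene view shows the battery with its plugs at rows ~170–180, columns 256–361. The top view shows the plugs from (258,288) to (405,325), the posts at (270,239) and (419,275), and the bottle near the -y end plug. Next I'll enlarge both.

Run:
```python
import cv2,numpy as np
a=cv2.imread("pics/scene1.png")[150:222,225:385]; b=cv2.imread("pics/top1.png")[220:340,230:440]
a=cv2.resize(a,None,fx=5,fy=5,interpolation=cv2.INTER_CUBIC)
b=cv2.resize(b[45:115],None,fx=3.8,fy=3.8,interpolation=cv2.INTER_CUBIC)[:240]
b=cv2.resize(b,(800,240)) if b.shape[1]>800 else cv2.copyMakeBorder(b,0,0,0,800-b.shape[1],0)
print(a.shape,b.shape)
cv2.imwrite("pics/crop.png",np.clip(np.vstack([a,b[:240]]).astype(float)*1.5,0,255).astype(np.uint8))
```

```text
(360, 800, 3) (240, 800, 3)
```

View pics/crop.png

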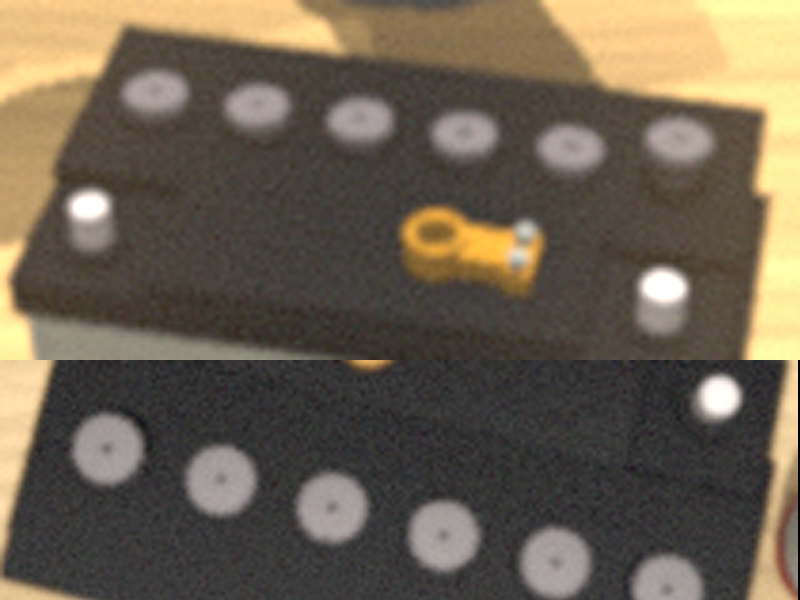

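The +y end plug is the raised one: in the scene crop it sits at (679,139), visibly higher and with its stem showing. Next I'll fit the battery pose and the plug height.

```bash
cat > h.py <<'E'
from cell import bot
import cv2,numpy as np
from scipy.spatial.transform import Rotation as R
from scipy.optimize import least_squares
def proj(n,P,c=None):
    c=c or bot.get_calibration(n); f=240/np.tan(np.radians(c["vertical_fov"]/2))
    M=R.from_rotvec(c["rotation"]).as_matrix()@np.diag([1,-1,-1])
    K=np.array([[f,0,c["cx"]],[0,f,c["cy"]],[0,0,1.]])
    p=cv2.projectPoints(np.float64(P),cv2.Rodrigues(M.T)[0],-M.T@c["origin"],K,np.float64(c["distortion"]))[0]
    return p[:,0]
ys=[-117.5,-70.5,-23.5,23.5,70.5,117.5]
def pts(p):
    x,y,t,h=p
    L=[[-25,v,213+(h if v>100 else 0)] for v in ys]+[[58,-122,214],[58,122,214]]
    return R.from_euler('z',t).apply(L)+[x,y,0]
E
python3 - <<'E'
from h import *
S=np.array([(155,92),(257,105),(360,119),(464,132),(570,147),(679,139),(89,205),(662,286)])/5+[224.6,149.6]
T=np.vstack([np.array([(667,228),(555,202),(443,175),(332,147),(221,121),(107,89)])/3.8+[229.6,264.6],[[419,275],[270,239]]])
cs,ct=bot.get_calibration("scene"),bot.get_calibration("top")
def fit(w):
    f=lambda p:np.concatenate([w[0]*(proj(0,pts(p),cs)-S).ravel(),w[1]*(proj(0,pts(p),ct)-T).ravel()])
    r=least_squares(f,[480,0,.2,12]);return r
for w in [(1,1),(1,.01),(.01,1)]:
    r=fit(w);P=pts(r.x);print(w,r.x.round(3),"rms",np.sqrt(r.fun@r.fun/16).round(2),"plug",P[5].round(1),"nbr",P[4].round(1))
    if w==(1,1):print(r.fun.reshape(-1,2).round(1))
E
```

```text
(1, 1) [ 5.42294e+02 -1.53900e+00 -1.88000e-01  1.41440e+01] rms 0.69 plug [539.7 118.6 227.1] nbr [530.9  72.4 213. ]
[[-0.3  0.6]
 [-0.3  0.7]
 [-0.2  0.6]
 [-0.2  0.8]
 [-0.2  0.7]
 [-0.1 -0. ]
 [-0.5  0.8]
 [-0.1  0.8]
 [ 0.   1. ]
 [-0.   0.6]
 [-0.   0.5]
 [-0.2  0.6]
 [-0.2  0.2]
 [-0.3  0.3]
 [-0.1 -0.4]
 [-0.6 -0.7]]
(1, 0.01) [ 5.3978e+02 -1.0580e+00 -1.8900e-01  1.2188e+01] rms 0.07 plug [537.2 119.  225.2] nbr [528.4  72.9 213. ]
(0.01, 1) [ 5.42771e+02 -1.78600e+00 -1.88000e-01  1.36020e+01] rms 0.38 plug [540.1 118.3 226.6] nbr [531.4  72.1 213. ]
```

The raised plug is at about (539, 119, 226), with neighbours along the row direction (yaw -10.8°). I'll raise the hand, shut the jaws and travel.

Request:
drive_tool(moves="0 0 0 -35 0 0 0;0 0 0 -35 0 0 0;0 0 0 -30 0 0 0;0 -22 -27 0 0 0 0;0 -22 -27 0 0 0 0;0 -22 -27 0 0 0 0;0 -22 -27 0 0 0 0;0 -22 -27 0 0 0 0;0 -22 -27 0 0 0 0;0 -22 -27 0 0 0 0;0 -22 -27 0 0 0 0;0 -22 -27 0 0 0 0;0 -22 -27 0 0 0 0;0 -22 -27 0 0 0 0;0 -22 -27 0 0 0 0;0 -22 -27 0 0 0 0;0 -22 -27 0 0 0 0;0 -22 -27 0 0 0 0;0 -22 -27 0 0 0 0;0 -22 -27 0 0 0 0", squeeze=5)

```text
time_s: 1.77
ee_pos: [491.5, 21.8, 318.5]
orientation: [2.624, -1.727, -0.0]
contact_force: [-0.5, -0.7, -0.2]
grip_width: 0.006
```

Request:
drive_tool(moves="0 -22 -27 0 0 0 0;0 -22 -27 0 0 0 0;0 0 0 0 0 0 -7;0 0 0 0 0 0 -7;0 0 0 0 0 0 -7;0 0 0 0 0 0 -7;0 0 0 0 0 0 -7;0 0 0 0 0 0 -7;0 0 0 0 0 0 -7;0 0 0 0 0 0 -7;0 0 0 0 0 0 0;0 0 0 0 0 0 0")

```text
time_s: 2.77
ee_pos: [523.3, 81.8, 318.4]
orientation: [3.127, -0.299, -0.001]
contact_force: [-0.4, 1.3, -0.2]
grip_width: 0.007
```

Run:
```python
from h import *
s=bot.state();r=R.from_rotvec(s["orientation"]).as_matrix()
print(s["ee_pos"].round(1),r.round(3),s["contact_force"].round(2))
c=bot.get_calibration("wrist");im=bot.read_camera("wrist");cv2.imwrite("pics/w1.png",im[:,:,::-1])
print("to go (tool axes)",(r.T@(np.array([539.2,118.7,226.5])-s["ee_pos"])).round(1))
P=pts([541.3,-1.5,-.188,13.5]);print("pred px",proj(0,P,c).round(0).tolist());print("tcp px",proj(0,[s["ee_pos"]],c).round(0))
```

```text
[523.3  81.8 318.4] [[ 0.982 -0.189 -0.001]
 [-0.189 -0.982 -0.   ]
 [-0.     0.    -1.   ]] [-0.43  1.25 -0.24]
to go (tool axes) [  8.7 -39.3  91.9]
pred px [[322.0, 452.0], [322.0, 408.0], [322.0, 360.0], [322.0, 309.0], [323.0, 254.0], [323.0, 196.0], [413.0, 456.0], [434.0, 188.0]]
tcp px [[312. 296.]]
```

View pics/w1.png

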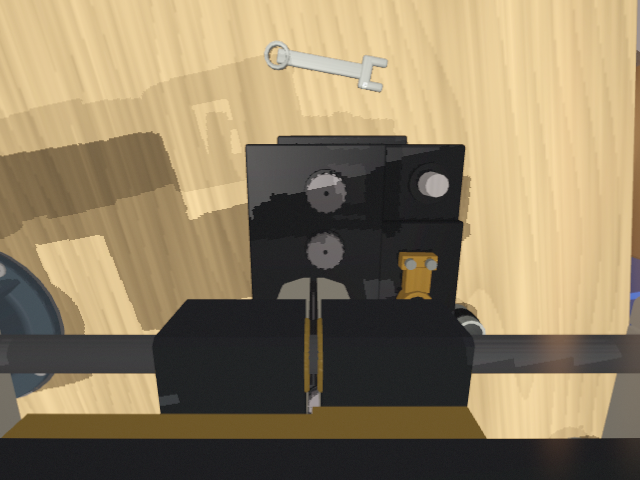

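The wrist view shows the raised plug centre at about (326,192) against a prediction of (323,196), and its neighbour at (325,251). That is a correction of about 1–2 mm. I'll move above the plug and come down to just over it.

Request:
drive_tool(moves="0 5 -20 0 0 0 0;0 5 -21 0 0 0 0;0 0 0 0 0 0 0;0 0 0 25 0 0 0;0 0 0 25 0 0 0;0 0 0 20 0 0 0;0 0 0 12 0 0 0;0 0 0 0 0 0 0;0 0 0 0 0 0 0;0 0 0 0 0 0 0")

```text
time_s: 3.65
ee_pos: [541.2, 120.1, 237.7]
orientation: [-3.127, 0.295, -0.002]
contact_force: [-0.1, -0.5, 0.5]
grip_width: 0.007
```

Run:
```python
from h import *
s=bot.state();print(s["ee_pos"].round(1),s["contact_force"].round(2))
im=np.hstack([cv2.resize(bot.read_camera("scene")[140:220,305:405],(400,320),interpolation=2),cv2.resize(bot.read_camera("wrist")[130:400,140:480],(400,320),interpolation=2)])
cv2.imwrite("pics/c2.png",np.clip(im[:,:,::-1]*1.4,0,255).astype(np.uint8))
```

```text
[541.2 120.1 237.7] [-0.09 -0.55  0.48]
```

View pics/c2.png

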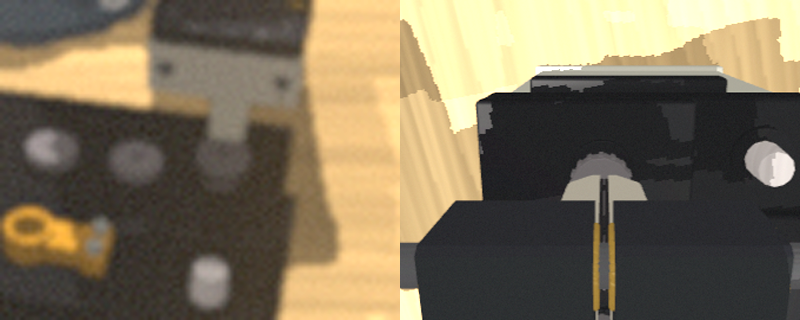

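The fingertip is above the plug head: in the left crop the finger end is at (228,140) and the head centre at (222,157), within about 3 mm. The neighbours are clear, so I'll descend slowly.

Request:
drive_tool(moves="0 0 1 4 0 0 0;0 0 0 3 0 0 0;0 0 0 2 0 0 0;0 0 0 1 0 0 0;0 0 0 1 0 0 0;0 0 0 1 0 0 0;0 0 0 1 0 0 0;0 0 0 1 0 0 0;0 0 0 1 0 0 0;0 0 0 1 0 0 0")

```text
time_s: 4.58
ee_pos: [540.6, 119.2, 221.0]
orientation: [-3.128, 0.293, -0.0]
contact_force: [-2.6, 0.4, 4.7]
grip_width: 0.003
```

Request:
drive_tool(moves="0 0 0 1 0 0 0;0 0 0 1 0 0 0;0 0 0 1 0 0 0;0 0 0 0 0 0 0")

```text
time_s: 4.92
ee_pos: [540.6, 119.2, 217.8]
orientation: [-3.128, 0.293, -0.0]
contact_force: [-1.4, 0.5, 3.8]
grip_width: 0.005
```

Contact is made, at about 4–5 N as expected, and the plug is sliding.

Request:
drive_tool(moves="0 0 0 1 0 0 0;0 0 0 1 0 0 0;0 0 0 0.5 0 0 0;0 0 0 0 0 0 0")

```text
time_s: 5.25
ee_pos: [540.6, 119.2, 215.2]
orientation: [-3.128, 0.293, -0.0]
contact_force: [-2.0, -0.7, 3.8]
grip_width: 0.005
```

Request:
drive_tool(moves="0 0 0 0.5 0 0 0;0 0 0 0.5 0 0 0;0 0 0 0 0 0 0")

```text
time_s: 5.5
ee_pos: [540.6, 119.2, 214.1]
orientation: [-3.128, 0.293, -0.0]
contact_force: [-1.5, -0.8, 4.0]
grip_width: 0.003
```

Request:
drive_tool(moves="0 0 0 0.5 0 0 0;0 0 0 0 0 0 0")

```text
time_s: 5.67
ee_pos: [540.6, 119.2, 213.6]
orientation: [-3.128, 0.293, 0.0]
contact_force: [-2.8, 0.1, 4.1]
grip_width: 0.009
```

Request:
drive_tool(moves="0 0 0 0.5 0 0 0;0 0 0 0 0 0 0")

```text
time_s: 5.83
ee_pos: [540.7, 119.2, 213.2]
orientation: [-3.128, 0.293, -0.0]
contact_force: [-3.3, -1.1, 5.7]
grip_width: 0.003
```

Request:
drive_tool(moves="0 0 0 0.3 0 0 0;0 0 0 0 0 0 0")

```text
time_s: 6.0
ee_pos: [540.7, 119.2, 213.3]
orientation: [-3.128, 0.293, -0.0]
contact_force: [-3.1, -0.5, 9.0]
grip_width: 0.006
```

Request:
drive_tool(moves="0 0 0 0.2 0 0 0;0 0 0 0 0 0 0")

```text
time_s: 6.17
ee_pos: [540.7, 119.2, 213.3]
orientation: [-3.128, 0.293, -0.001]
contact_force: [-4.9, -1.0, 9.4]
grip_width: 0.001
```

The plug has stopped at 213.3 mm while the force rose to 9 N, so it is on the hard stop. I'll draw clear straight up.

Request:
drive_tool(moves="0 0 0 -1 0 0 0;0 0 0 -3 0 0 0;0 0 0 -10 0 0 0;0 0 0 -25 0 0 0;0 0 0 -30 0 0 0;0 0 0 -30 0 0 0;0 -35 0 0 0 0 0;0 -35 0 0 0 0 0;0 -35 0 0 0 0 0;0 0 0 0 0 0 0;0 0 0 0 0 0 0;0 0 0 0 0 0 0")

```text
time_s: 7.17
ee_pos: [438.0, 138.7, 312.3]
orientation: [-3.128, 0.292, -0.002]
contact_force: [0.2, 0.5, 0.3]
grip_width: 0.007
```

Run:
```python
from h import *
s=bot.state();print(s["ee_pos"].round(1),s["contact_force"].round(2))
im=np.vstack([cv2.resize(bot.read_camera("scene")[150:222,225:385],(800,360),interpolation=2),cv2.resize(bot.read_camera("top")[190:370,170:520],(466,240),interpolation=2)[:, :].repeat(1,0) if 0 else cv2.copyMakeBorder(cv2.resize(bot.read_camera("top")[190:370,170:520],(466,240)),0,0,0,334,0)])
cv2.imwrite("pics/c3.png",np.clip(im[:,:,::-1]*1.5,0,255).astype(np.uint8))
```

```text
[438.  138.7 312.3] [0.16 0.5  0.28]
```

View pics/c3.png

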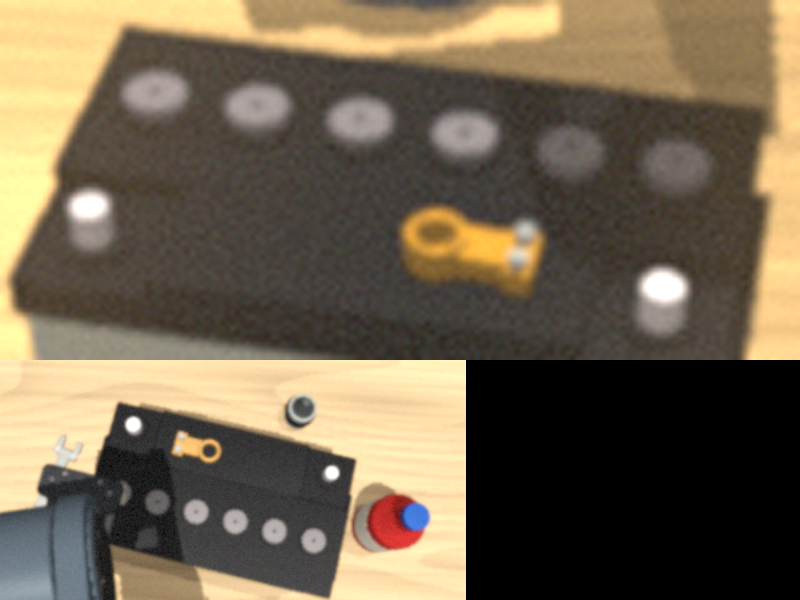

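The pressed plug is now at about (676,164), in line with the other five (steps of ~14 px per plug; it was at 139). The clamp, posts and bottle have not moved, and the hand is clear with zero force. Handing in.

```bash
python3 -c "
from cell import bot
print(bot.hand_in())"
```

```text
the job is handed in; nothing more can be done
None
```

The raised plug was the one at the battery's +y end, and it is now pressed fully home. I pressed it straight down with the shut fingertips, drew the hand clear and handed the job in at about 7.3 s; no verdict came back.

- **Press:** The force was about 4–5 N while the plug slid. It rose to about 9 N when the tip stopped at z 213.3 mm, against a nominal home of 213 mm.
- **Last pictures:** The plug is level with the other five. The clamp, brush and bottle look undisturbed. The spanner was partly hidden behind the arm in the last top view, so I did not confirm it fully, but the hand never came near it.
- **Hand clear:** The tool ended at z 312 mm with about zero contact force.
- **Disagreements:** The two fixed cameras differed by about 3 mm on the plug's position and about 1.5 mm on its height, so I took a point between them, corrected with the wrist camera. A sideways force of 2–5 N also showed on the tool while it was pressing.

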